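# Seat a blank in the datum corner and swing the clamp over it

### The arm

A 6-joint arm with a two-finger parallel gripper is mounted at the origin on the work surface. World frame = base frame: x ahead of the robot, y to its left, z up, the work surface at z = 0. Lengths are in m, angles in rad, forces in N, time in s.
With the tool pointing down it reaches from about 0.35 to 0.775 m from the base axis. Payload 7.3 kg.
Tool frame: the origin (TCP) lies midway between the tips of the shut fingers; the grasp point (between the pads) lies 19 mm behind it (robot.tcp_to_grasp is the distance from the TCP to the grasp point, in m); z points along the fingers, y is the direction in which the jaws open and shut (so a half turn about z gives the same grasp; the last joint's range is limited). The gripper opens to 92 mm and grips with 3 to 60 N. Pads are 19 mm wide; open, the fingers measure 130 mm over their backs; the gripper's body (75 mm by 190 mm) begins 47 mm behind the grasp point.
Start: joints at [1.02, 0.342, 1.524, -0, 1.275, -0.146], TCP at [0.207, 0.483, 0.227] pointing down, gripper open.
Joint ranges: [-2.53, 2.53], [-0.77, 2.02], [0.04, 2.7], [-1, 4.14], [0.28, 2.66], [-3.11, 3.11]. Speed limits (rad/s): [2.57, 2.57, 3.14, 3.14, 3.14, 3.14].

### API

Orientations are given as [roll, pitch, yaw] about the fixed x, y, z axes, in that order (R = Rz(yaw) Ry(pitch) Rx(roll)).
In Python, from cell import status, read_camera, camera_info, ticket, robot gives the robot as it stands.
- The arm moves only by the tool jog_arm, never from a script. Its argument "plan" is a list that holds one entry, the list of rows, each a list of 7 numbers: the shift along the tool's x, y, z each as a share of 0.05 m, from -1 to 1, then the turn, a rotation vector about the tool's x, y, z each as a share of 0.15 rad, from -1 to 1, then the opening, from 0 (shut) to 1 (fully open). In form: [[[x, y, z, wx, wy, wz, hand], ...]]. A call has 1 to 20 rows; each row shifts and turns the commanded pose from where the row before left it, along the tool's axes as they then stand; what a row does not reach is not made up. A row lasts 1/8 s, in which the tool goes at most 62.5 mm and 10.7 degrees, less where a joint would pass 70% of its speed; a pose out of reach is approached as far as the arm can. A call with a number of a shift or a turn outside -1 to 1 is refused whole. A call with a gripper value outside its range is refused whole. The fingers move at their own pace and stop on an object; "squeeze" is the grip in N (left out, the last holds). Time passes only in rows, so rows that do not move let the fingers close. It gives the time, the measured TCP pose, the force and the opening at its end, in the units of the state.
- status.observe(): the state, without advancing time (a new reading comes with each control period).
- read_camera(name): name is "scene" or "top" or "wrist"; returns (picture, depth): 384x512x3 uint8, red, green, blue; 384x512 float32, m along the optical axis (not along the pixel's ray), 0 where there is no reading.
- camera_info(name): a dict with "mtx" (3x3 intrinsics, pixels), "world_to_cam" (4x4, takes a point from world to camera coordinates). Camera axes: x right, y down, z forward; pixel columns grow to the right and rows downward; lengths in m; the calibration is good to about 2 mm. The wrist camera is an equidistant fisheye: a pixel r from the principal point sees the ray r / f radians off the axis. A picture is of the moment at which its call begins: read the wrist's pose just before it. camera_info takes no time and is no camera call; for the wrist camera it gives the pose at the moment of the call.
- ticket.hand_in(): hands the job in, once; it reports no verdict.
The state is a dict: "time": time; "qpos": joint angles; "qvel": joint speeds; "joint_efforts": joint torques, N m; "tool_pos": TCP position; "tool_rot": TCP orientation; "contact_force": force on the tool from outside, world axes, zero at the start; "torque": the same for the moment, N m; "opening": finger opening in m.
Only numpy, scipy, OpenCV 4.12 (cv2) and the standard library are available. Lean on these libraries where they do the work, as an engineer would, in place of code of your own. Each camera call takes 0.05 s, during which the arm holds its last target.

### The job

On the fixture plate, push the green blank along the plate until its long side lies flush against the fence and its end is up against the end stop. Only then push the red clamp arm by its knob round as far as it goes, so that it lies straight over the blank, and leave both there. Only push: never lift or tip the blank, and leave all other things on the plate and table where they are.

Things in the scene. Friction and masses are not known exactly. Their poses are not given: they have to be found in the camera images.
- fixture: the steel fixture plate fixed to the table, 300 (x) x 320 (y) x 20 mm thick, carrying fence, end stop and clamp; origin under its centre at table height, z up. Its top is 20 mm above the table. Its position and its yaw (up to 0.3 rad) vary
- fence (a point): foot of the fence's face, middle of its length; at (70, 10, 20) mm in the fixture's frame. The fence is a fixed dark bar along the fixture's y, 190 mm long, 14 mm thick, 18 mm high above the plate; its working face looks to -x
- end_stop (a point): foot of the end stop's face, middle of its length; at (35, 90, 20) mm in the fixture's frame. The stop is a fixed dark bar along the fixture's x, 60 mm long, 14 mm thick, 18 mm high above the plate; its working face looks to -y
- corner (a point): the corner where the planes of fence face and end-stop face meet, on the plate's top; at (70, 90, 20) mm in the fixture's frame, same axes
- blank: the green rectangular blank, 70 (x) x 100 (y) x 30 mm high, about 0.3 to 0.55 kg, lying loose on the fixture plate; origin at the centre of its underside, z up. Its long side (its +x face) belongs against the fence, its +y end against the end stop; it starts 10 to 80 mm away from both, turned up to 0.35 rad from the fixture's axes
- blank_left (a point): lower corner of the blank at its +x face and +y end (35, 50, 0 mm in the blank's frame)
- blank_right (a point): lower corner of the blank at its +x face and -y end (35, -50, 0 mm in the blank's frame)
- clamp (a joint): angle of the red clamp arm about the vertical axis of its post, rad, growing counter-clockwise seen from above: 0 = parked, along the fixture's +y behind the fence; 1.571 = its limit, along the fixture's -x, straight over the seated blank. It starts at 0 to 0.3, stays where it is left, and takes 1 to 2 N at the knob to move
- clamp_pivot (a point): the axis of the clamp's grey post (26 mm across, behind the fence), at plate-top height; at (100, 40, 20) mm in the fixture's frame, same axes
- clamp_knob (a point): centre of the top of the upright black knob on the clamp arm, 70 mm from the pivot axis. The knob is 18 mm across, 32 mm high, its top 78 mm above the plate; the red bar under it is 20 mm wide, 12 mm thick, its underside 34 mm above the plate (4 mm above the blank's top), and ends 10 mm beyond the knob's axis
- parallel: a bright steel bar lying on the fixture plate, 14 x 60 x 25 mm high; to be left alone; origin at the centre of its underside
- nut: a brass flanged nut standing on the fixture plate, 34 mm across, 22 mm high; to be left alone; origin at the centre of its underside
- setter: a yellow cylinder (tool setter) standing on the fixture plate left of the end stop, 30 mm across, 35 mm high; to be left alone; origin at the centre of its underside
- holder_a: a steel cutter holder standing upright, 62 mm across, 98 mm high; to be left alone; origin at the centre of its underside
- holder_b: a brass-coloured cutter holder standing upright, 62 mm across, 98 mm high; to be left alone; origin at the centre of its underside
- offcut: a flat copper-coloured offcut, 90 x 70 x 12 mm; to be left alone; origin at the centre of its underside
- lube: a white bottle with a red cap standing upright, 60 mm across, 160 mm high; to be left alone; origin at the centre of its underside
- driver: a screwdriver lying on the table; to be left alone; origin at the middle of its length
There are look-alikes about, which are no part of the job. Of the things like the blank, leave any that is orange; of the rest the larger one is meant.

How it is judged:
By the outcome, as a careful person would: the job done as asked, in the order asked, and still so for the second after the job is handed in, with the robot touching nothing.
It also fails if it takes over 64 s, if anything falls off the work surface, if the arm or the gripper's body presses on something with over 40 N, if the wrist force passes 120 N, or if a joint passes its speed limit or range.

## Working session

There is one attempt and no reset: what is moved stays moved. The work goes in short steps, Python scripts to look and compute and a tool call to move; the robot and the scene stay as the last step left them, time stands still between calls to the robot, and variables do not carry over. Pictures are saved under pics/ and viewed, and the job is handed in when it is done.

Besides the shell and the picture viewer there is one more tool, called after "Request:" by a JSON object that holds its "op" and its "data". jog_arm: Moves the arm, as the interface text tells. Its arguments: {"type":"object","properties":{"plan":{"type":"array"},"squeeze":{"type":"number"}},"required":["plan"]}

```bash
ls; mkdir -p pics
python3 - <<'E'
from cell import status, read_camera, camera_info, robot
import cv2,numpy as np
print(status.observe()); print([a for a in dir(robot) if a[0]!='_'])
for n in ("scene","top","wrist"):
    i=camera_info(n); p,d=read_camera(n)
    print(n,i["mtx"],i["world_to_cam"])
    cv2.imwrite(f"pics/{n}0.png",p[...,::-1]); np.savez(f"{n}0.npz",p=p,d=d,K=i["mtx"],T=i["world_to_cam"])
E
```

```text
pics
{'time': 0.0, 'qpos': array([ 1.01992786e+00,  3.42716715e-01,  1.52502602e+00, -3.82986251e-05,
        1.27540886e+00, -1.45984172e-01]), 'qvel': array([-0.00224761,  0.00016682, -0.00042697, -0.00135933,  0.0017662 ,
        0.00028024]), 'joint_efforts': array([-6.27962090e-04, -4.31254363e+01, -2.44211894e+01,  7.16717751e-02,
        5.62960468e-02, -1.46898501e-04]), 'tool_pos': array([0.20656628, 0.4822012 , 0.22604495]), 'tool_rot': array([-3.14004496e+00, -1.90540651e-04,  2.73671939e+00]), 'contact_force': array([0.94628855, 0.27953111, 0.59495801]), 'torque': array([ 0.00535805,  0.02060121, -0.03183217]), 'opening': 0.0915756032182357}
['IKError', 'tcp_to_grasp']
scene [[497.41866664   0.         264.50934399]
 [  0.         497.41866664 196.42853061]
 [  0.           0.           1.        ]] [[ 0.35115265  0.93626406 -0.01007069 -0.17295724]
 [ 0.52059422 -0.20416994 -0.82903335 -0.1839392 ]
 [-0.77825027  0.28587452 -0.55910847  1.78614478]
 [ 0.          0.          0.          1.        ]]
top [[387.34418985   0.         255.54718651]
 [  0.         387.34418985 195.62814834]
 [  0.           0.           1.        ]] [[ 0.00452105 -0.99972238  0.02312421 -0.00229088]
 [-0.99212881 -0.00737813 -0.12500391  0.5046934 ]
 [ 0.12513982 -0.02237705 -0.99188673  1.23359531]
 [ 0.          0.          0.          1.        ]]
wrist [[297.31863964   0.         251.92236926]
 [  0.         297.31863964 191.87769233]
 [  0.           0.           1.        ]] [[ 0.39383183  0.91918089 -0.00172657 -0.52575227]
 [ 0.88836159 -0.38014334  0.25749703 -0.0308218 ]
 [ 0.23603001 -0.10294434 -0.96627755  0.39072008]
 [ 0.          0.          0.          1.        ]]
```

View pics/scene0.png

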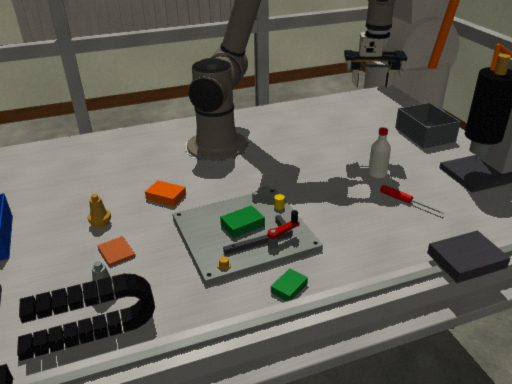

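View pics/top0.png

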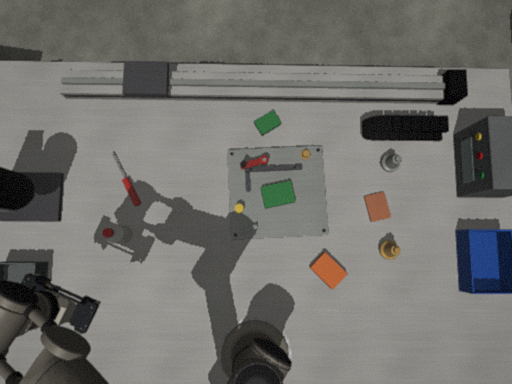

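View pics/wrist0.png

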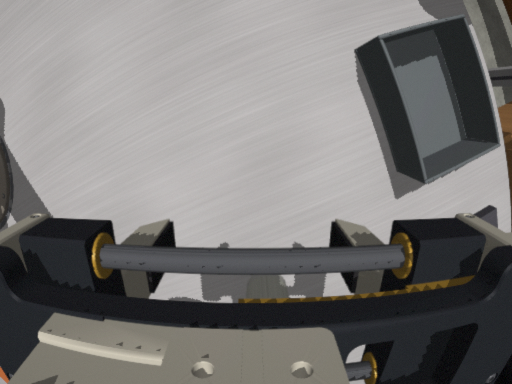

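```bash
cat > h.py <<'E'
import numpy as np,cv2
def load(n):
    z=np.load(n+".npz"); return z["p"],z["d"],z["K"],z["T"]
def xyz(d,K,T):
    v,u=np.mgrid[:d.shape[0],:d.shape[1]]
    c=np.stack([(u-K[0,2])*d/K[0,0],(v-K[1,2])*d/K[1,1],d,np.ones_like(d)],-1)
    return (c@np.linalg.inv(T).T)[...,:3]
def ray(uv,K,T,z):
    uv=np.atleast_2d(uv).astype(float); Ti=np.linalg.inv(T)
    dr=np.c_[(uv[:,0]-K[0,2])/K[0,0],(uv[:,1]-K[1,2])/K[1,1],np.ones(len(uv))]@Ti[:3,:3].T
    o=Ti[:3,3]; s=(z-o[2])/dr[:,2]; return o+dr*s[:,None]
def proj(P,K,T):
    P=np.atleast_2d(P); c=P@T[:3,:3].T+T[:3,3]; return np.c_[c[:,0]/c[:,2]*K[0,0]+K[0,2],c[:,1]/c[:,2]*K[1,1]+K[1,2]]
def hsv(p): return cv2.cvtColor(p,cv2.COLOR_RGB2HSV)
E
python3 - <<'E'
from h import *
p,d,K,T=load("top0"); P=xyz(d,K,T)
cv2.imwrite("pics/topc.png",cv2.resize(p[95:245,205:345,::-1],None,fx=4,fy=4,interpolation=cv2.INTER_CUBIC)[:600])
H=P[95:245,205:345,2]*1000
cv2.imwrite("pics/toph.png",cv2.resize(np.clip(H*2.3+20,0,255).astype(np.uint8),None,fx=4,fy=4,interpolation=cv2.INTER_NEAREST))
q=load("scene0"); cv2.imwrite("pics/scenec.png",cv2.resize(q[0][175:305,160:330,::-1],None,fx=4.5,fy=4.5,interpolation=cv2.INTER_CUBIC))
E
```

```text
(no output)
```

View pics/topc.png

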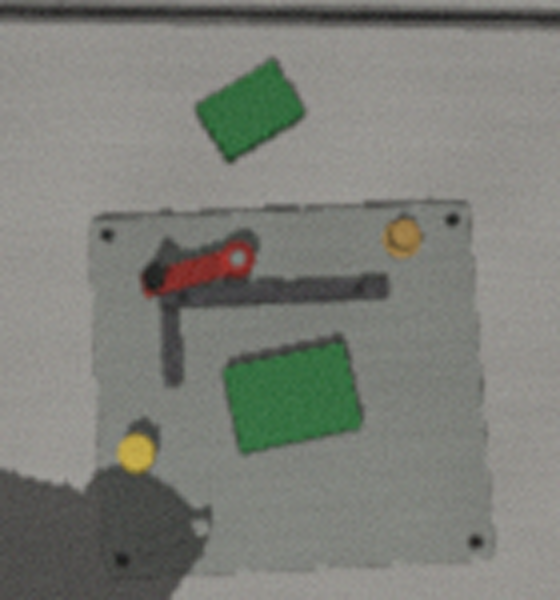

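View pics/toph.png

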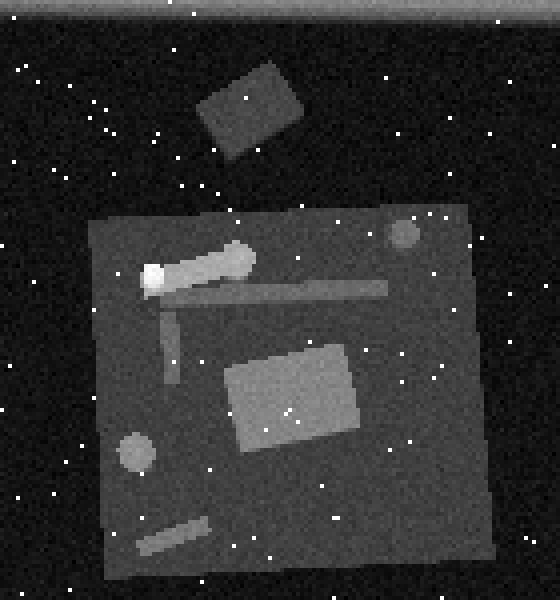

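View pics/scenec.png

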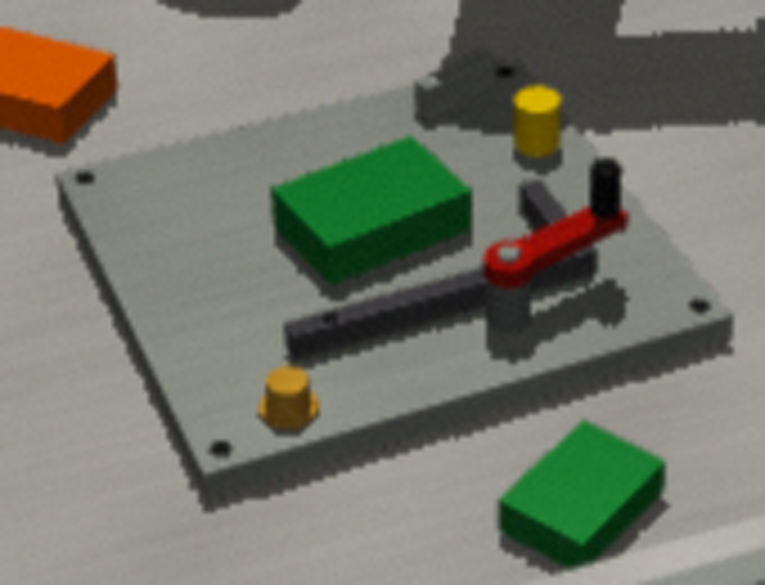

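```bash
cat > meas.py <<'E'
from h import *
def rect(mask,K,T,z):
    n,l,s,c=cv2.connectedComponentsWithStats(mask.astype(np.uint8)); i=1+np.argmax(s[1:,4]); m=l==i
    # upsample to get unbiased outline
    M=cv2.resize(m.astype(np.float32),None,fx=4,fy=4,interpolation=cv2.INTER_LINEAR)>0.5
    ct=max(cv2.findContours(M.astype(np.uint8),cv2.RETR_EXTERNAL,cv2.CHAIN_APPROX_NONE)[0],key=cv2.contourArea)[:,0]
    uv=(ct+0.5)/4-0.5
    W=ray(uv,K,T,z)[:,:2]
    # rect fit: lines on each side, trimmed
    r=cv2.minAreaRect((W*1000).astype(np.float32)); b=cv2.boxPoints(r)
    lines=[]
    for k in range(4):
        a,e=b[k],b[(k+1)%4]; t=(e-a)/np.linalg.norm(e-a); nn=np.array([-t[1],t[0]])
        Q=W*1000-a; s_=Q@t; o=Q@nn; L=np.linalg.norm(e-a)
        sel=(s_>0.12*L)&(s_<.88*L)&(abs(o)<8)
        v=cv2.fitLine((W*1000)[sel].astype(np.float32),cv2.DIST_HUBER,0,.01,.01).ravel(); lines.append((v[2:],v[:2]))
    cs=[]
    for k in range(4):
        (p,t),(q,w)=lines[k-1],lines[k]
        s=np.linalg.solve(np.c_[t,-w],q-p); cs.append(p+s[0]*t)
    return np.array(cs),m
def pose(cs,lx,ly):
    "center and yaw of the rectangle whose y-dim ly"
    c=cs.mean(0); e=[cs[(k+1)%4]-cs[k] for k in range(4)]; L=[np.linalg.norm(x) for x in e]
    angs=[]
    for v in e:
        a=np.degrees(np.arctan2(v[1],v[0])); angs.append((a+45)%90-45)
    return c,np.radians(np.mean(angs)),np.array(L),np.array(angs)
E
python3 - <<'E'
from meas import *
p,d,K,T=load("top0"); P=xyz(d,K,T); h=hsv(p)
Z=cv2.medianBlur(P[...,2].astype(np.float32),3)
roi=np.zeros(d.shape,bool); roi[140:245,215:340]=1
cs,m=rect((Z>.010)&roi,K,T,.02); c,y,L,a=pose(cs,300,320); print("plate",c,y,L,a)
g=(h[...,0]>45)&(h[...,0]<85)&(h[...,1]>120)
print("plate z",np.median(P[m&(Z<.03)][:,2]))
cb,mb=rect(g&roi,K,T,.05); print("blank",pose(cb,70,100),"z",np.median(P[mb][:,2]),'cs',cb)
R=np.array([[np.cos(y),-np.sin(y)],[np.sin(y),np.cos(y)]])
f=lambda w:(np.atleast_2d(w)-c)@R
print("blank cs fix",f(cb))
F=roi&(Z>.03)&(Z<.045)
pts=P[F][:,:2]*1000; q=f(pts)
fe=(q[:,0]>60)&(q[:,0]<100)&(q[:,1]<30); print("fence x",np.percentile(q[fe,0],[2,50,98]), "y min",q[fe,1].min(), "slope",np.polyfit(q[fe,1],q[fe,0],1))
st=(q[:,1]>80)&(q[:,1]<115)&(q[:,0]<60)&(q[:,0]>-10);print("stop y",np.percentile(q[st,1],[2,50,98]),np.percentile(q[st,0],[0,100]))
kn=roi&(Z>.085); print("knob",f(P[kn][:,:2]*1000).mean(0),kn.sum(),np.median(P[kn][:,2]))
red=(h[...,1]>120)&((h[...,0]<8)|(h[...,0]>172))&roi
print("arm fix",np.percentile(f(P[red][:,:2]*1000),[2,50,98],axis=0), np.median(P[red][:,2]))
yl=(h[...,0]>20)&(h[...,0]<35)&(h[...,1]>120)&roi&(Z>.045); print("setter",f(P[yl][:,:2]*1000).mean(0), np.median(P[yl][:,2]))
pa=roi&(Z>.035)&(Z<.055)&~g; w=f(P[pa][:,:2]*1000); s=(w[:,0]<-80); print("parallel",w[s].mean(0),w[s].min(0),w[s].max(0))
E
```

```text
plate [521.14294 -70.09645] 0.0554315 [319.36166 299.15906 317.7379  298.33386] [3.1350403 3.298355  3.2838135 2.9867554]
plate z 0.019433342897399175
blank (array([508.33368, -70.3154 ], dtype=float32), np.float32(0.2243459), array([96.24455 , 65.306725, 95.23185 , 65.99762 ], dtype=float32), array([13.652763, 12.691536, 13.251862, 11.820129], dtype=float32)) z 0.04959377783083929 cs [[ 464.89774   -30.519606]
 [ 487.61502  -124.04468 ]
 [ 551.3261   -109.696655]
 [ 529.4959    -17.00066 ]]
blank cs fix [[-53.966137  42.632214]
 [-36.465324 -52.007812]
 [ 27.942831 -41.21162 ]
 [ 11.281809  52.551456]]
fence x [70.08168087 76.44078281 83.73185722] y min -82.71047919584724 slope [-4.96760569e-04  7.67842474e+01]
stop y [ 90.10922462  96.82560901 103.37330097] [ 6.5911233  59.73514126]
knob [ 82.38280965 107.59365006] 26 0.09713961713827401
arm fix [[ 76.20593893  29.67465411]
 [ 91.5943661   65.93802543]
 [111.15604216 108.80412299]] 0.06453273787587
setter [-51.56461765 128.12138063] 0.05403736543298021
parallel [-119.7718834   101.79837481] [-169.02281929   75.3479352 ] [-105.42856946  130.59583391]
```

The blank is the green block on the plate at top (278,194). The other green block at (267,122) is smaller and off the plate, and the one at (328,270) is orange. The enlarged crop confirms this. The plate's size, the fence and stop faces (70.1, 90.1 mm) and the knob radius (69.9 mm, clamp at about 0.255 rad) all match the given sizes.

```bash
cat > go.py <<'E'
import numpy as np
from cell import status
C=np.array([.52114,-.07010]); Y=.0554
R=np.array([[np.cos(Y),-np.sin(Y)],[np.sin(Y),np.cos(Y)]])
from scipy.spatial.transform import Rotation as Ro
def w(f): return C+R@(np.array(f)/1000)
def st():
    s=status.observe(); Rt=Ro.from_euler('xyz',s['tool_rot']).as_matrix()
    print("t",round(s['time'],2),"pos",s['tool_pos'].round(4),"fix",((s['tool_pos'][:2]-C)@R*1000).round(1),"rot",s['tool_rot'].round(3),"jawang-fix",round(float(np.arctan2(Rt[1,1],Rt[0,1])-Y),3),"F",s['contact_force'].round(1),"open",round(float(s['opening']),4)); return s,Rt
def to(f,z):
    s,Rt=st(); d=Rt.T@(np.r_[w(f),z]-s['tool_pos']); print("to",f,z,"tool shift /0.05:",(d/.05).round(3))
E
python3 -c "
from go import *
to((-85,0),.20); to((-20,60),.227)"
```

```text
t 0.15 pos [0.2066 0.4823 0.2262] fix [-283.5  569. ] rot [-3.14  -0.     2.737] jawang-fix 1.111 F [-0.1  0.6  0.2] open 0.092
to (-85, 0) 0.2 tool shift /0.05: [-8.611 -8.432  0.533]
t 0.15 pos [0.2066 0.4823 0.2262] fix [-283.5  569. ] rot [-3.14  -0.     2.737] jawang-fix 1.111 F [-0.1  0.6  0.2] open 0.092
to (-20, 60) 0.227 tool shift /0.05: [-9.243e+00 -6.780e+00 -9.000e-03]
```

Request:
{"op": "jog_arm", "data": {"plan": [[[-0.574,-0.562,0,0,0,0,0.43],[-0.574,-0.562,0,0,0,0,0.43],[-0.574,-0.562,0,0,0,0,0.43],[-0.574,-0.562,0,0,0,0,0.43],[-0.574,-0.562,0,0,0,0,0.43],[-0.574,-0.562,0,0,0,0,0.43],[-0.574,-0.562,0,0,0,0,0.43],[-0.574,-0.562,0,0,0,0,0.43],[-0.574,-0.562,0,0,0,0,0.43],[-0.574,-0.562,0,0,0,0,0.43],[-0.574,-0.562,0,0,0,0,0.43],[-0.574,-0.562,0,0,0,0,0.43],[-0.574,-0.562,0,0,0,0,0.43],[-0.574,-0.562,0,0,0,0,0.43],[-0.574,-0.562,0,0,0,0,0.43],[0,0,0,0,0,-0.8,0.43],[0,0,0,0,0,-0.8,0.43],[0,0,0,0,0,-0.8,0.43],[0,0,0,0,0,-0.67,0.43],[0,0,0,0,0,0,0.43]]]}}

```text
time: 2.65
tool_pos: [0.4363, -0.0744, 0.2266]
tool_rot: [3.141, -0.0, -3.087]
contact_force: [0.1, -0.2, 0.0]
opening: 0.0393
```

```bash
python3 -c "
from go import *
to((-85,0),.03)"
```

```text
t 2.65 pos [ 0.4363 -0.0744  0.2266] fix [-84.9   0.4] rot [ 3.141 -0.    -3.087] jawang-fix 1.57 F [ 0.1 -0.2  0. ] open 0.0393
to (-85, 0) 0.03 tool shift /0.05: [ 0.    -0.01   3.931]
```

Request:
{"op": "jog_arm", "data": {"plan": [[[0,0,0.8,0,0,0,0.43],[0,0,0.8,0,0,0,0.43],[0,0,0.8,0,0,0,0.43],[0,0,0.8,0,0,0,0.43],[0,0,0.4,0,0,0,0.43],[0,0,0.3,0,0,0,0.43],[0,0,0,0,0,0,0.43],[-0.1,0,0,0,0,0,0.43],[-0.1,0,0,0,0,0,0.43],[-0.1,0,0,0,0,0,0.43],[-0.1,0,0,0,0,0,0.43],[-0.1,0,0,0,0,0,0.43],[-0.1,0,0,0,0,0,0.43],[-0.1,0,0,0,0,0,0.43],[-0.1,0,0,0,0,0,0.43],[-0.1,0,0,0,0,0,0.43],[-0.1,0,0,0,0,0,0.43],[-0.1,0,0,0,0,0,0.43]]]}}

```text
time: 4.9
tool_pos: [0.4917, -0.0713, 0.0316]
tool_rot: [3.142, -0.0, -3.086]
contact_force: [-2.0, 0.0, -0.8]
opening: 0.0397
```

Run:
```python
from go import *
st()
from cell import read_camera
import cv2
for n in("scene","wrist"):
    p,d=read_camera(n)
    if n=="scene": p=cv2.resize(p[150:300,150:340],None,fx=4,fy=4)
    cv2.imwrite(f"pics/{n}1.png",p[...,::-1])
```

```text
t 4.9 pos [ 0.4917 -0.0713  0.0316] fix [-29.5   0.4] rot [ 3.142 -0.    -3.086] jawang-fix 1.571 F [-2.   0.  -0.8] open 0.0397
```

View pics/scene1.png

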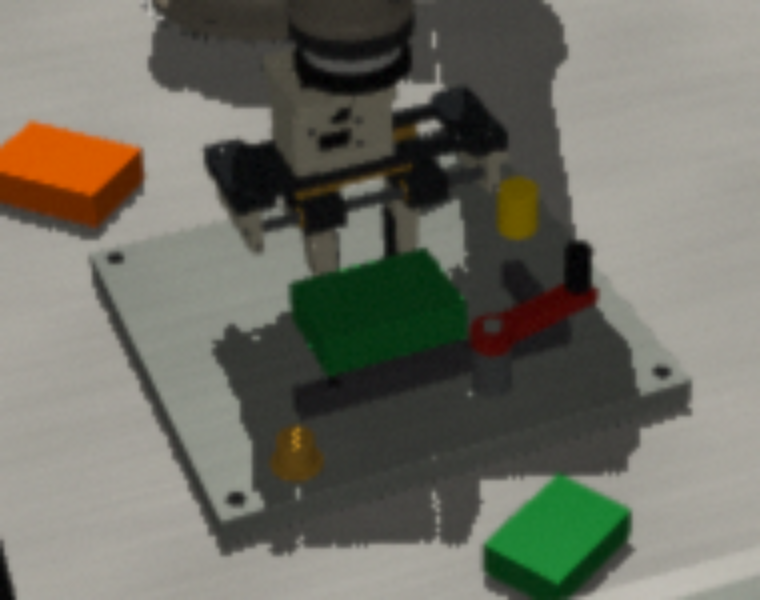

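View pics/wrist1.png

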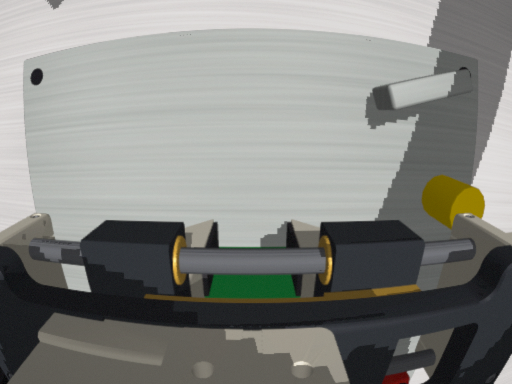

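The blank has squared up against the fingers. It now spans scene crop (290,260)–(465,370), parallel to the fence. I'll push on to the fence.

Request:
{"op": "jog_arm", "data": {"plan": [[[-0.1,0,0,0,0,0,0.43],[-0.1,0,0,0,0,0,0.43],[-0.06,0,0,0,0,0,0.43],[-0.04,0,0,0,0,0,0.43],[-0.03,0,0,0,0,0,0.43],[-0.03,0,0,0,0,0,0.43],[0,0,0,0,0,0,0.43]]]}}

```text
time: 5.88
tool_pos: [0.5096, -0.0703, 0.0317]
tool_rot: [3.142, 0.001, -3.086]
contact_force: [-2.4, -0.1, 3.7]
opening: 0.0395
```

Run:
```python
from go import *
st()
from cell import read_camera
import cv2
p,d=read_camera("scene")
cv2.imwrite(f"pics/scene2.png",cv2.resize(p[150:300,150:340],None,fx=4,fy=4)[...,::-1])
```

```text
t 5.88 pos [ 0.5096 -0.0703  0.0317] fix [-11.5   0.5] rot [ 3.142e+00  1.000e-03 -3.086e+00] jawang-fix 1.571 F [-2.4 -0.1  3.7] open 0.0395
```

View pics/scene2.png

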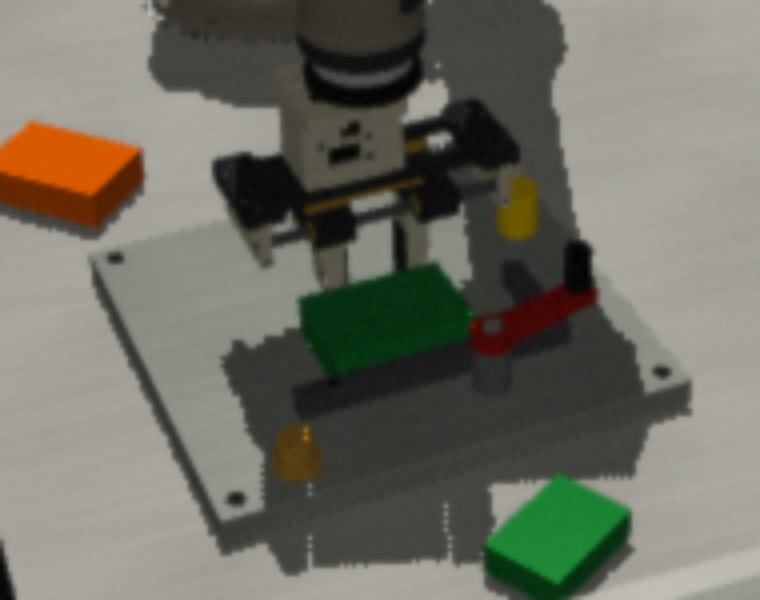

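Run:
```python
from go import *
from h import *
from cell import read_camera,camera_info
p,d=read_camera("scene"); i=camera_info("scene"); P=xyz(d,i["mtx"],i["world_to_cam"]); h=hsv(p)
np.savez("s2.npz",p=p,d=d,K=i["mtx"],T=i["world_to_cam"])
g=(h[...,0]>45)&(h[...,0]<85)&(h[...,1]>100)&(P[...,2]>.012); g[:200]&=True; g[:,:]&=True
f=(P[...,:2]-C)@R*1000
g&=(abs(f[...,0])<120)&(abs(f[...,1])<120)
pts=np.c_[f[g],P[g][:,2]*1000]
for a in range(-20,90,8):
    s=(pts[:,0]>=a)&(pts[:,0]<a+8)
    if s.any(): print(a,s.sum(),pts[s].min(0).round(1),pts[s].max(0).round(1),np.median(pts[s,2]).round(1))
t=pts[(pts[:,2]>44)]; A=np.c_[t[:,:2],np.ones(len(t))]; print(np.linalg.lstsq(A,t[:,2],rcond=None)[0])
```

```text
-12 1 [-5.8 20.9 46.1] [-5.8 20.9 46.1] 46.1
-4 18 [ -0.4 -63.6  25.6] [  3.9  35.3 207.3] 49.9
4 72 [  4.1 -55.8  35.2] [ 12.   40.9 208.1] 50.7
12 77 [ 12.  -56.9  25.6] [ 20.   41.1 206.9] 50.8
20 81 [ 20.  -56.5  25.2] [ 28.   41.4 208.1] 50.7
28 73 [ 28.3 -56.9  21.9] [35.9 40.1 53.7] 50.8
36 78 [ 36.1 -56.8  28.1] [43.7 41.7 54.6] 51.0
44 74 [ 44.1 -56.5  28.2] [51.9 43.5 53.7] 50.7
52 74 [ 52.2 -56.5  31.8] [60.  41.3 54.7] 51.0
60 112 [ 60.1 -57.   31.8] [67.9 43.1 55.6] 50.3
68 148 [ 68.  -62.1  36.4] [76.  40.3 53.4] 45.6
76 1 [76.6 14.8 42.3] [76.6 14.8 42.3] 42.3
84 1 [88.6 99.7 94.8] [88.6 99.7 94.8] 94.8
[-8.57673620e-02  1.68468514e-02  5.58954135e+01]
```

The blank's top is level (z about 50.7 mm across it) and its front is near x = 70. A few gentle steps should confirm contact.

Request:
{"op": "jog_arm", "data": {"plan": [[[-0.02,0,0,0,0,0,0.43],[-0.02,0,0,0,0,0,0.43],[0,0,0,0,0,0,0.43]]]}}

```text
time: 6.35
tool_pos: [0.5111, -0.0702, 0.0317]
tool_rot: [3.141, -0.001, -3.086]
contact_force: [-5.2, -0.1, 3.4]
opening: 0.0395
```

```bash
python3 -c "
from go import *
st()"
```

```text
t 6.35 pos [ 0.5111 -0.0702  0.0317] fix [-10.1   0.5] rot [ 3.141e+00 -1.000e-03 -3.086e+00] jawang-fix 1.571 F [-5.2 -0.1  3.4] open 0.0395
```

Run:
```python
from go import *
s,_=st(); print(s['qpos'].round(2)); to((-45,0),.0315); to((35,-85),.1)
```

```text
t 6.35 pos [ 0.5111 -0.0702  0.0317] fix [-10.1   0.5] rot [ 3.141e+00 -1.000e-03 -3.086e+00] jawang-fix 1.571 F [-5.2 -0.1  3.4] open 0.0395
[-0.29  0.57  1.78 -0.    0.79 -1.91]
t 6.35 pos [ 0.5111 -0.0702  0.0317] fix [-10.1   0.5] rot [ 3.141e+00 -1.000e-03 -3.086e+00] jawang-fix 1.571 F [-5.2 -0.1  3.4] open 0.0395
to (-45, 0) 0.0315 tool shift /0.05: [ 0.699 -0.009  0.004]
t 6.35 pos [ 0.5111 -0.0702  0.0317] fix [-10.1   0.5] rot [ 3.141e+00 -1.000e-03 -3.086e+00] jawang-fix 1.571 F [-5.2 -0.1  3.4] open 0.0395
to (35, -85) 0.1 tool shift /0.05: [-0.9   -1.71  -1.368]
```

Request:
{"op": "jog_arm", "data": {"plan": [[[0.1,0,0,0,0,0,0.43],[0.3,0,0,0,0,0,0.43],[0.3,0,-0.4,0,0,0,0.15],[0,0,-0.5,0,0,0,0.15],[0,0,-0.5,0,0,0,0.15],[-0.4,-0.43,0,0,0,0,0.15],[-0.4,-0.43,0,0,0,0,0.15],[-0.4,-0.43,0,0,0,0,0.15],[-0.4,-0.43,0,0,0,0,0.15],[0,0,0,0,0,0.95,0.15],[0,0,0,0,0,0.95,0.15],[0,0,0,0,0,0.95,0.15],[0,0,0,0,0,0.95,0.15],[0,0,0,0,0,0.95,0.15],[0,0,0,0,0,0.95,0.15],[0,0,0,0,0,0.95,0.15],[0,0,0,0,0,0.95,0.15],[0,0,0,0,0,0.95,0.15],[0,0,0,0,0,0.95,0.15],[0,0,0,0,0,0.97,0.15]]]}}

```text
time: 8.85
tool_pos: [0.5617, -0.1537, 0.1018]
tool_rot: [3.14, 0.0, 1.622]
contact_force: [-0.4, 0.2, 0.7]
opening: 0.0139
```

Run:
```python
from go import *
from h import *
to((35,-85),.031)
from cell import read_camera,camera_info
p,d=read_camera("scene"); i=camera_info("scene"); P=xyz(d,i["mtx"],i["world_to_cam"]); h=hsv(p)
cv2.imwrite(f"pics/scene3.png",cv2.resize(p[150:300,150:340],None,fx=4,fy=4)[...,::-1])
f=(P[...,:2]-C)@R*1000
g=(h[...,0]>45)&(h[...,0]<85)&(h[...,1]>100)&(P[...,2]>.046)&(P[...,2]<.06)&(abs(f[...,0])<120)&(abs(f[...,1])<120)
print(np.percentile(f[g],[1,50,99],axis=0))
```

```text
t 8.85 pos [ 0.5617 -0.1537  0.1018] fix [ 35.9 -85.8] rot [3.14  0.    1.622] jawang-fix -0.004 F [-0.4  0.2  0.7] open 0.0139
to (35, -85) 0.031 tool shift /0.05: [ 0.016 -0.02   1.415]
[[  3.79050603 -55.71431949]
 [ 41.79911606  -8.57459529]
 [ 74.40607388  41.69812657]]
```

View pics/scene3.png

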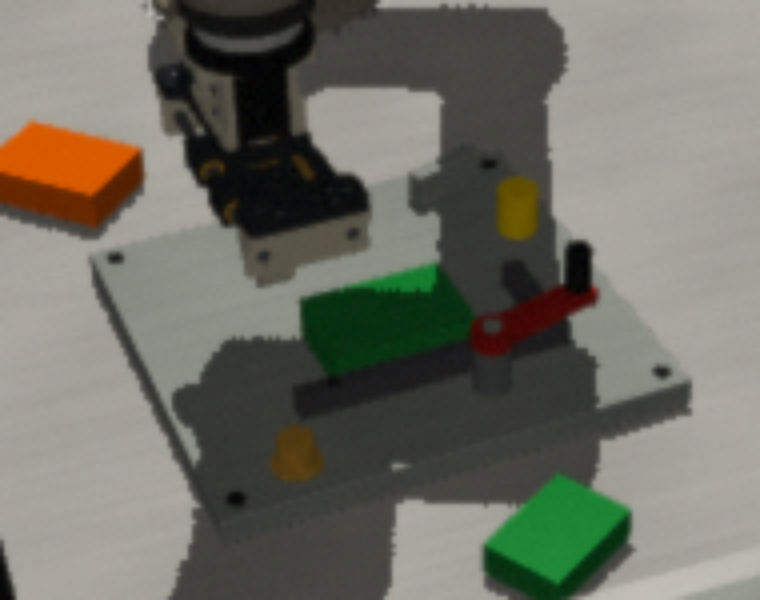

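Request:
{"op": "jog_arm", "data": {"plan": [[[0,0,0.5,0,0,-0.03,0.15],[0,0,0.5,0,0,0,0.15],[0,0,0.25,0,0,0,0.15],[0,0,0.16,0,0,0,0.15],[0,0,0,0,0,0,0.15],[0.1,0,0,0,0,0,0.15],[0.1,0,0,0,0,0,0.15],[0.1,0,0,0,0,0,0.15],[0.1,0,0,0,0,0,0.15],[0.1,0,0,0,0,0,0.15],[0.1,0,0,0,0,0,0.15],[0.1,0,0,0,0,0,0.15],[0.1,0,0,0,0,0,0.15],[0.1,0,0,0,0,0,0.15],[0.1,0,0,0,0,0,0.15],[0.1,0,0,0,0,0,0.15],[0,0,0,0,0,0,0.15]]]}}

```text
time: 11.02
tool_pos: [0.5573, -0.0977, 0.0309]
tool_rot: [-3.141, -0.001, 1.632]
contact_force: [0.5, -1.0, -0.7]
opening: 0.014
```

```bash
cat > bl.py <<'E'
from go import *
from h import *
from cell import read_camera,camera_info
import sys
def go(tag):
    st()
    p,d=read_camera("scene"); i=camera_info("scene"); P=xyz(d,i["mtx"],i["world_to_cam"]); h=hsv(p)
    cv2.imwrite(f"pics/scene{tag}.png",cv2.resize(p[150:300,150:340],None,fx=4,fy=4)[...,::-1])
    f=(P[...,:2]-C)@R*1000
    g=(h[...,0]>45)&(h[...,0]<85)&(h[...,1]>100)&(P[...,2]>.046)&(P[...,2]<.06)&(abs(f[...,0])<120)&(abs(f[...,1])<120)
    print(np.percentile(f[g],[1,50,99],axis=0).round(1))
go(sys.argv[1])
E
python3 bl.py 4
```

```text
t 11.03 pos [ 0.5573 -0.0977  0.0309] fix [ 34.6 -29.5] rot [-3.141e+00 -1.000e-03  1.632e+00] jawang-fix 0.005 F [ 0.5 -1.  -0.7] open 0.014
[[  1.9 -16.1]
 [ 50.   58.3]
 [ 73.7  81. ]]
```

View pics/scene4.png

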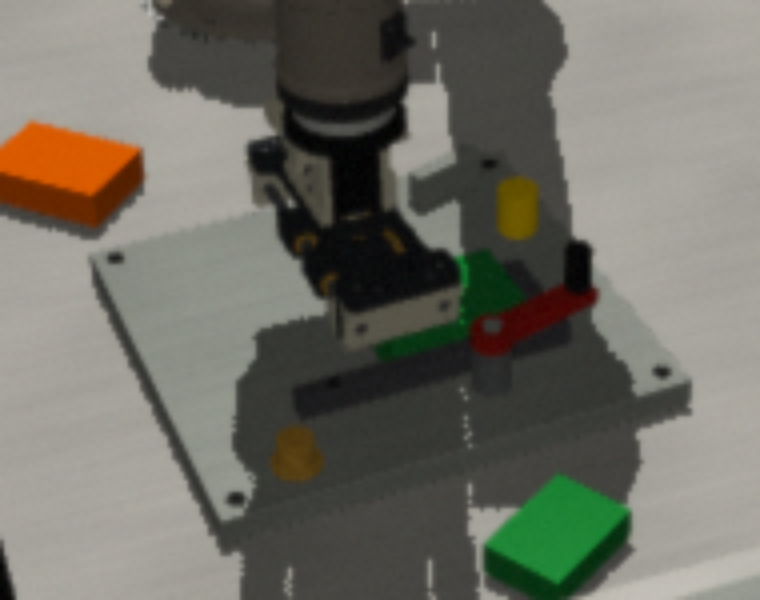

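The blank slid along the fence, and its far end is now at y of about 81, so roughly 9 mm remain.

Request:
{"op": "jog_arm", "data": {"plan": [[[0.08,0,0,0,0,0,0.15],[0.06,0,0,0,0,0,0.15],[0.03,0,0,0,0,0,0.15],[0.02,0,0,0,0,0,0.15],[0,0,0,0,0,0,0.15]]]}}

```text
time: 11.7
tool_pos: [0.5569, -0.0904, 0.0311]
tool_rot: [-3.141, 0.002, 1.632]
contact_force: [-0.5, -8.5, -2.3]
opening: 0.0138
```

Request:
{"op": "jog_arm", "data": {"plan": [[[0.02,0,0,0,0,0,0.15],[0.02,0,0,0,0,0,0.15],[0,0,0,0,0,0,0.15]]]}}

```text
time: 12.08
tool_pos: [0.5569, -0.0903, 0.0314]
tool_rot: [-3.141, 0.004, 1.632]
contact_force: [-2.3, -16.0, -2.2]
opening: 0.0138
```

```bash
python3 bl.py 5
```

```text
t 12.07 pos [ 0.5569 -0.0903  0.0314] fix [ 34.6 -22.2] rot [-3.141  0.004  1.632] jawang-fix 0.005 F [ -2.3 -16.   -2.2] open 0.0138
[[  1.9 -10.4]
 [ 50.2  66.4]
 [ 74.4  87.8]]
```

Contact with the stop (16 N). I'll back off, look from the top, and prepare the final nudge against the fence.

Request:
{"op": "jog_arm", "data": {"plan": [[[-0.1,0,0,0,0,0,0.15],[-0.3,0,0,0,0,0,0.15],[-0.4,0,0,0,0,0,0.15],[0,0,-0.7,0,0,0,0.15],[0,0,-0.7,0,0,0,0.15],[0,-0.6,0,0,0,-0.95,0.15],[0,0,0,0,0,-0.95,0.15],[0,0,0,0,0,-0.95,0.15],[0,0,0,0,0,-0.95,0.15],[0,0,0,0,0,-0.95,0.15],[0,0,0,0,0,-0.95,0.43],[0,0,0,0,0,-0.95,0.43],[0,0,0,0,0,-0.95,0.43],[0,0,0,0,0,-0.95,0.43],[0,0,0,0,0,-0.95,0.43],[0,0,0,0,0,-0.93,0.43],[0,0,0,0,0,0,0.43]]]}}

```text
time: 14.25
tool_pos: [0.5296, -0.1298, 0.1012]
tool_rot: [3.142, 0.0, -3.089]
contact_force: [-0.4, -0.3, 0.6]
opening: 0.0395
```

```bash
python3 -c "
from go import *
to((-80,40),.1)"
```

```text
t 14.25 pos [ 0.5296 -0.1298  0.1012] fix [  5.1 -60. ] rot [ 3.142  0.    -3.089] jawang-fix 1.568 F [-0.4 -0.3  0.6] open 0.0395
to (-80, 40) 0.1 tool shift /0.05: [1.709 1.996 0.024]
```

Request:
{"op": "jog_arm", "data": {"plan": [[[0.43,0,0,0,0,-0.02,0.43],[0.43,0.4,0,0,0,0,0.43],[0.43,0.4,0,0,0,0,0.43],[0.42,0.4,0,0,0,0,0.43],[0,0.4,0,0,0,0,0.43],[0,0.4,0,0,0,0,0.43],[0,0,0,0,0,0,0.43]]]}}

```text
time: 15.12
tool_pos: [0.4384, -0.0335, 0.1014]
tool_rot: [3.141, 0.0, -3.085]
contact_force: [0.5, -0.2, 0.2]
opening: 0.0394
```

```bash
cat > top.py <<'E'
import sys
from go import *
from meas import *
from cell import read_camera,camera_info
st()
p,d=read_camera("top"); i=camera_info("top"); K,T=i["mtx"],i["world_to_cam"]; h=hsv(p)
cv2.imwrite(f"pics/top{sys.argv[1]}.png",cv2.resize(p[135:245,215:345,::-1],None,fx=5,fy=5,interpolation=cv2.INTER_CUBIC))
roi=np.zeros(d.shape,bool); roi[140:245,215:340]=1
g=(h[...,0]>45)&(h[...,0]<85)&(h[...,1]>100)&roi
cb,mb=rect(g,K,T,.05); print("blank cs fix",((cb/1000-C)@R*1000).round(1)); print(pose(cb,70,100)[1:])
P=xyz(d,K,T)
k=roi&(P[...,2]>.09)&(P[...,2]<.105); f=(P[k][:,:2]-C)@R*1000; f=f[(np.hypot(*(f-[100,40]).T)<90)]
if len(f): k=f.mean(0); print("knob",k,"ang",np.arctan2(-(k[0]-100),k[1]-40))
E
python3 top.py 2; python3 bl.py 6
```

```text
t 15.12 pos [ 0.4384 -0.0335  0.1014] fix [-80.5  41.1] rot [ 3.141  0.    -3.085] jawang-fix 1.572 F [ 0.5 -0.2  0.2] open 0.0394
blank cs fix [[18.9 -4.1]
 [64.5 -7.4]
 [66.6 79.9]
 [39.2 84.5]]
(np.float32(-0.06606096), array([45.678726, 87.259995, 27.83853 , 90.910484], dtype=float32), array([-0.8645134,  1.776062 , -6.3615265, -9.690079 ], dtype=float32))
knob [ 83.49103322 107.68392394] ang 0.23924125897716364
t 15.18 pos [ 0.4387 -0.0341  0.1014] fix [-80.4  40.5] rot [-3.141  0.    -3.085] jawang-fix 1.572 F [ 0.3 -0.4  0.3] open 0.0397
[[  2.6 -11.1]
 [ 37.8  32.1]
 [ 72.6  87.4]]
```

View pics/top2.png

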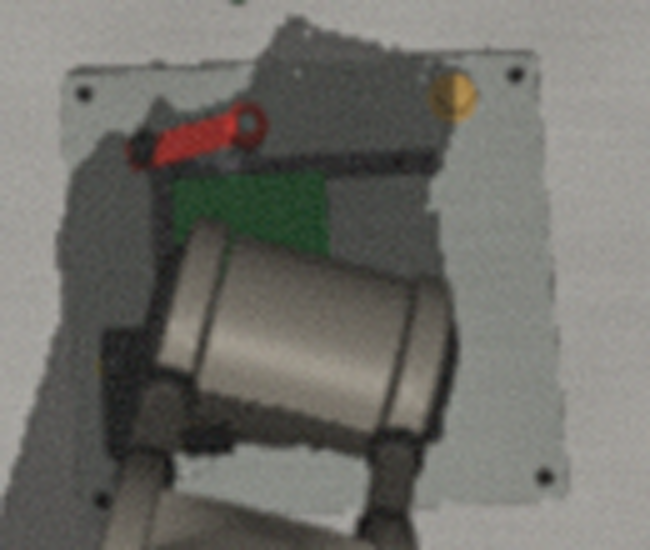

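View pics/scene6.png

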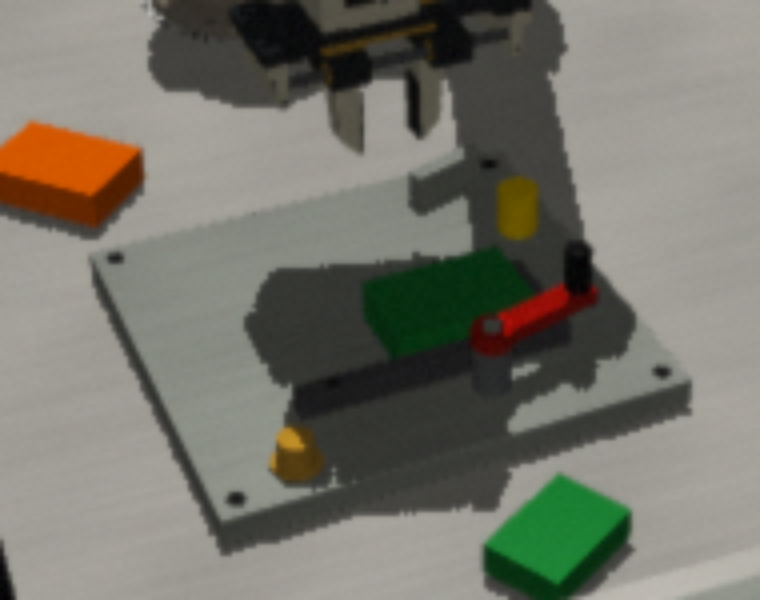

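Request:
{"op": "jog_arm", "data": {"plan": [[[0,0,0.5,0,0,0,0.43],[0,0,0.5,0,0,0,0.43],[0,0,0.25,0,0,0,0.43],[0,0,0.16,0,0,0,0.43],[-0.3,0,0,0,0,0,0.43],[-0.3,0,0,0,0,0,0.43],[-0.3,0,0,0,0,0,0.43],[-0.2,0,0,0,0,0,0.43],[-0.1,0,0,0,0,0,0.43],[-0.06,0,0,0,0,0,0.43],[-0.04,0,0,0,0,0,0.43],[-0.04,0,0,0,0,0,0.43],[-0.03,0,0,0,0,0,0.43],[0,0,0,0,0,0,0.43]]]}}

```text
time: 16.98
tool_pos: [0.5069, -0.03, 0.0307]
tool_rot: [3.142, 0.0, -3.084]
contact_force: [-0.4, -0.3, -0.5]
opening: 0.0398
```

```bash
python3 -c "
from go import *
st()"
```

```text
t 16.98 pos [ 0.5069 -0.03    0.0307] fix [-12.   40.8] rot [ 3.142  0.    -3.084] jawang-fix 1.573 F [-0.4 -0.3 -0.5] open 0.0398
```

Request:
{"op": "jog_arm", "data": {"plan": [[[-0.02,0,0,0,0,0,0.43],[-0.02,0,0,0,0,0,0.43],[0,0,0,0,0,0,0.43]]]}}

```text
time: 17.35
tool_pos: [0.5083, -0.0298, 0.0306]
tool_rot: [3.141, -0.001, -3.084]
contact_force: [-2.4, -0.4, 0.8]
opening: 0.0396
```

Request:
{"op": "jog_arm", "data": {"plan": [[[-0.02,0,0,0,0,0,0.43],[0,0,0,0,0,0,0.43]]]}}

```text
time: 17.6
tool_pos: [0.5088, -0.0297, 0.0306]
tool_rot: [3.141, -0.002, -3.084]
contact_force: [-5.4, -0.5, 4.1]
opening: 0.0397
```

Request:
{"op": "jog_arm", "data": {"plan": [[[-0.02,0,0,0,0,0,0.43],[-0.02,0,0,0,0,0,0.43],[0,0,0,0,0,0,0.43]]]}}

```text
time: 17.98
tool_pos: [0.5087, -0.0296, 0.0304]
tool_rot: [3.141, -0.007, -3.084]
contact_force: [-10.9, -2.1, 8.6]
opening: 0.0394
```

```bash
python3 bl.py 7
```

```text
t 17.98 pos [ 0.5087 -0.0296  0.0304] fix [-10.2  41.1] rot [ 3.141 -0.007 -3.084] jawang-fix 1.573 F [-10.9  -2.1   8.6] open 0.0394
[[  3.8 -11.7]
 [ 39.   32.9]
 [ 72.6  86.5]]
```

View pics/scene7.png

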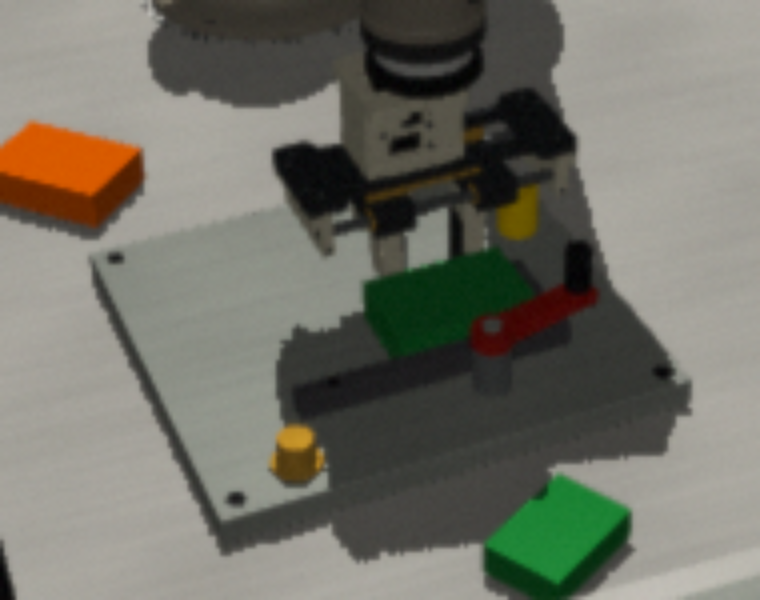

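Run:
```python
from go import *
from h import *
p,d,K,T=load("scene0"); P=xyz(d,K,T); f=(P[...,:2]-C)@R*1000; z=P[...,2]*1000; h=hsv(p)
s=(z>33)&(z<42)&(f[...,0]>8)&(f[...,0]<50)&(f[...,1]>75)&(f[...,1]<115); print("stop top y",np.percentile(f[s][:,1],[1,5,50,95,99]),s.sum())
s=(z>34)&(z<42)&(f[...,1]>-80)&(f[...,1]<10)&(f[...,0]>60)&(f[...,0]<95); print("fence x",np.percentile(f[s][:,0],[1,5,50,95,99]))
s=(z>46)&(z<56)&(abs(f[...,0])<80)&(f[...,1]<80)&(f[...,1]>-80)&(h[...,1]>100)&(h[...,0]>45)&(h[...,0]<85); q=f[s]; print("blank mean",q.mean(0))
# edges
z0=np.load("s2.npz")
```

```text
stop top y [ 87.56288121  88.41707104  93.8511334  101.48345661 102.8265764 ] 56
fence x [71.38005654 72.97422903 81.10864343 87.55416175 89.06592759]
blank mean [-5.88899576 -1.98551851]
```

Firm against the fence. The scene camera reads the stop face at about 88 mm, a −2 mm bias, so the blank's end there agrees with contact. One more nudge towards the stop, in case the squaring opened a gap.

Request:
{"op": "jog_arm", "data": {"plan": [[[0.1,0,0,0,0,0,0.43],[0.3,0,0,0,0,0,0.43],[0.3,0,-0.6,0,0,0,0.15],[0,0,-0.7,0,0,0,0.15],[-0.4,-0.4,-0.1,0,0,0,0.15],[-0.4,-0.4,0,0,0,0,0.15],[-0.4,-0.4,0,0,0,0,0.15],[-0.4,-0.4,0,0,0,0,0.15],[0,-0.4,0,0,0,0.95,0.15],[0,0,0,0,0,0.95,0.15],[0,0,0,0,0,0.95,0.15],[0,0,0,0,0,0.95,0.15],[0,0,0,0,0,0.95,0.15],[0,0,0,0,0,0.95,0.15],[0,0,0,0,0,0.95,0.15],[0,0,0,0,0,0.95,0.15],[0,0,0,0,0,0.95,0.15],[0,0,0,0,0,0.95,0.15],[0,0,0,0,0,0.97,0.15],[0,0,0,0,0,0,0.15]]]}}

```text
time: 20.52
tool_pos: [0.5629, -0.1271, 0.1007]
tool_rot: [3.14, 0.0, 1.63]
contact_force: [0.0, 0.5, 0.1]
opening: 0.0137
```

```bash
python3 -c "
from go import *
to((36,-27),.030)"; python3 bl.py 8
```

```text
t 20.52 pos [ 0.5629 -0.1271  0.1007] fix [ 38.5 -59.2] rot [3.14 0.   1.63] jawang-fix 0.003 F [0.  0.5 0.1] open 0.0137
to (36, -27) 0.03 tool shift /0.05: [ 0.644 -0.05   1.415]
t 20.52 pos [ 0.5629 -0.1271  0.1007] fix [ 38.5 -59.2] rot [3.14 0.   1.63] jawang-fix 0.003 F [0.  0.5 0.1] open 0.0137
[[  1.7 -11.5]
 [ 39.6  33.2]
 [ 73.4  87.1]]
```

Request:
{"op": "jog_arm", "data": {"plan": [[[0,-0.05,0.5,0,0,0.02,0.15],[0,0,0.5,0,0,0,0.15],[0,0,0.25,0,0,0,0.15],[0,0,0.15,0,0,0,0.15],[0.3,0,0,0,0,0,0.15],[0.2,0,0,0,0,0,0.15],[0.1,0,0,0,0,0,0.15],[0.05,0,0,0,0,0,0.15],[0.04,0,0,0,0,0,0.15],[0.04,0,0,0,0,0,0.15],[0,0,0,0,0,0,0.15]]]}}

```text
time: 21.95
tool_pos: [0.558, -0.0907, 0.0307]
tool_rot: [3.142, -0.0, 1.625]
contact_force: [1.0, -0.2, 0.2]
opening: 0.0138
```

Request:
{"op": "jog_arm", "data": {"plan": [[[0.02,0,0,0,0,0,0.15],[0.02,0,0,0,0,0,0.15],[0,0,0,0,0,0,0.15]]]}}

```text
time: 22.32
tool_pos: [0.558, -0.0903, 0.0307]
tool_rot: [3.141, 0.002, 1.626]
contact_force: [-0.7, -7.9, -0.8]
opening: 0.0136
```

```bash
python3 -c "
from go import *
st()"
```

```text
t 22.32 pos [ 0.558  -0.0903  0.0307] fix [ 35.7 -22.2] rot [3.141e+00 2.000e-03 1.626e+00] jawang-fix -0.001 F [-0.7 -7.9 -0.8] open 0.0136
```

The blank resists at the same point straight away, so it is seated in both directions. Next is the clamp: go above and behind the knob and turn the tool so its face points along the knob's tangent.

Request:
{"op": "jog_arm", "data": {"plan": [[[-0.1,0,0,0,0,0,0],[-0.4,0,0,0,0,0,0],[-0.1,0,-0.8,0,0,0,0],[0,0,-0.9,0,0,0,0],[0,0,-0.9,0,0,0,0],[0.84,0.4,0,0,0,0,0],[0.84,0.4,0,0,0,0,0],[0.84,0.4,0,0,0,0,0],[0.84,0.4,0,0,0,0,0],[0,0,0,0,0,0.88,0],[0,0,0,0,0,0.88,0],[0,0,0,0,0,0.88,0],[0,0,0,0,0,0.88,0],[0,0,0,0,0,0.88,0],[0,0,0,0,0,0.88,0],[0,0,0,0,0,0.88,0],[0,0,0,0,0,0.88,0],[0,0,0,0,0,0.88,0],[0,0,0,0,0,0.88,0],[0,0,0,0,0,0,0]]]}}

```text
time: 24.82
tool_pos: [0.6305, 0.0525, 0.1607]
tool_rot: [-3.141, -0.0, 0.306]
contact_force: [0.3, -1.1, 0.0]
opening: 0.0003
```

```bash
python3 -c "
from go import *
to((116,115),.078)"; python3 bl.py 9
```

```text
t 24.82 pos [0.6305 0.0525 0.1607] fix [116.  116.4] rot [-3.141 -0.     0.306] jawang-fix -1.32 F [ 0.3 -1.1  0. ] open 0.0003
to (116, 115) 0.078 tool shift /0.05: [-0.007  0.027  1.654]
t 24.82 pos [0.6305 0.0525 0.1607] fix [116.  116.4] rot [-3.141 -0.     0.306] jawang-fix -1.32 F [ 0.3 -1.1  0. ] open 0.0003
[[  3.7 -11.3]
 [ 39.3  32.1]
 [ 72.9  86.5]]
```

View pics/scene9.png

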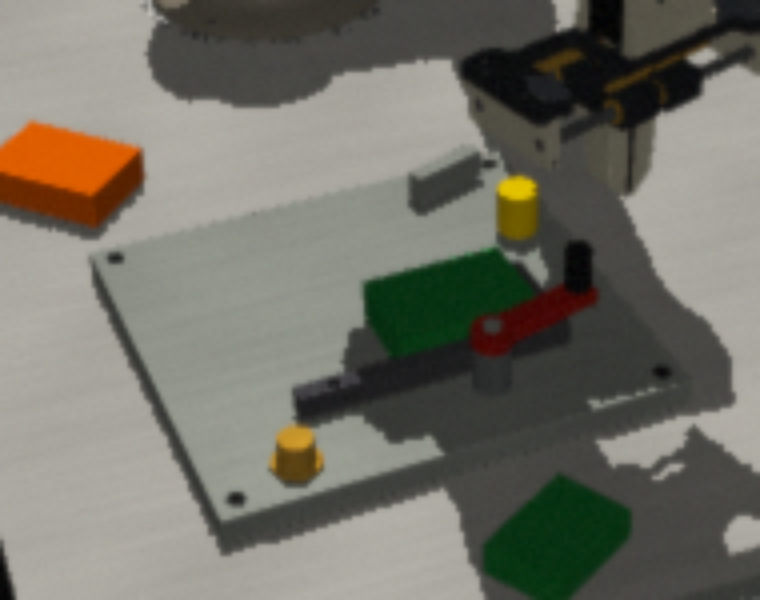

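```bash
python3 top.py 3
python3 - <<'E'
import cv2
from cell import read_camera
p,d=read_camera("scene")
cv2.imwrite("pics/scene10.png",cv2.resize(p[200:260,230:310,::-1],None,fx=9,fy=9,interpolation=cv2.INTER_CUBIC))
E
```

```text
t 24.88 pos [0.6304 0.0527 0.1607] fix [115.9 116.5] rot [-3.141  0.     0.307] jawang-fix -1.319 F [0.4 0.1 0.9] open 0.0006
blank cs fix [[ 1.1 47. ]
 [-1.3 -2.9]
 [67.3 -8.2]
 [65.7 41.1]]
(np.float32(0.009358215), array([49.990852, 68.762054, 49.257835, 64.902145], dtype=float32), array([ 0.4443512, -1.1986542,  4.979248 , -2.0802002], dtype=float32))
```

View pics/top3.png

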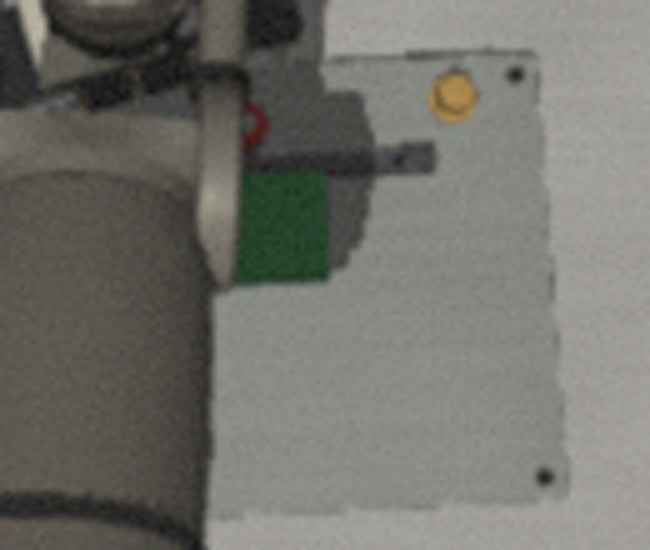

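View pics/scene10.png

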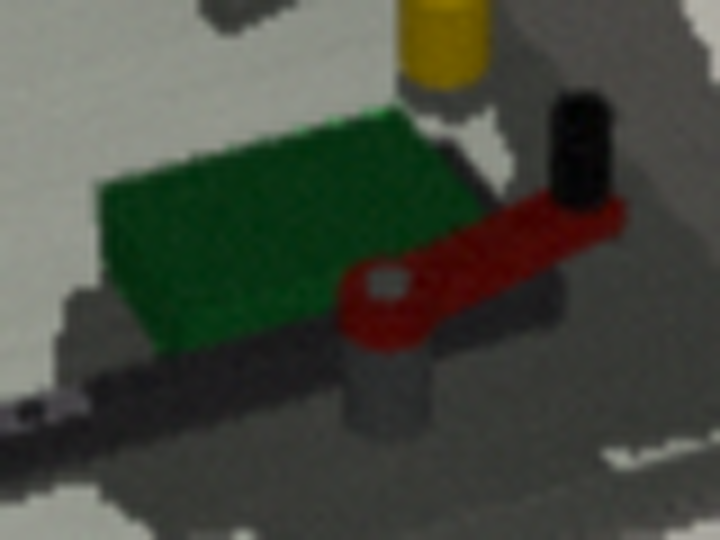

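In both views the blank's long side meets the fence and its end meets the dark stop with no gap (crop (400,110)–(480,210)). Lowering beside the knob and starting the sweep.

Request:
{"op": "jog_arm", "data": {"plan": [[[0,0,0.5,0,0,0,0],[0,0,0.5,0,0,0,0],[0,0,0.4,0,0,0,0],[0,0,0.25,0,0,0,0],[-0.1,0,0,0,0,0,0],[-0.1,0,0,0,0,0,0],[-0.1,0,0,0,0,0,0],[0,0,0,0,0,0,0]]]}}

```text
time: 25.98
tool_pos: [0.6159, 0.0488, 0.079]
tool_rot: [3.141, -0.001, 0.305]
contact_force: [-0.0, -0.2, 0.3]
opening: 0.0004
```

```bash
python3 bl.py 11
```

```text
t 25.98 pos [0.6159 0.0488 0.079 ] fix [101.2 113.5] rot [ 3.141e+00 -1.000e-03  3.050e-01] jawang-fix -1.321 F [-0.  -0.2  0.3] open 0.0004
[[  3.2 -11.3]
 [ 39.1  32.9]
 [ 73.3  87.3]]
```

View pics/scene11.png

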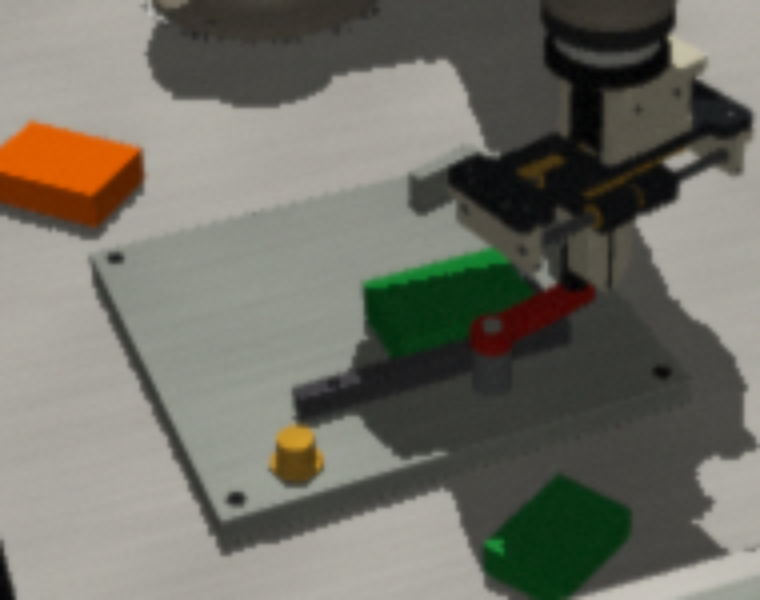

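Request:
{"op": "jog_arm", "data": {"plan": [[[-0.04,0,0,0,0,0,0],[-0.142,-0.031,0,0,0,-0.667,0],[-0.142,-0.031,0,0,0,-0.667,0],[-0.142,-0.031,0,0,0,-0.667,0],[-0.142,-0.031,0,0,0,-0.667,0],[-0.142,-0.031,0,0,0,-0.667,0],[0,0,0,0,0,0,0]]]}}

```text
time: 26.9
tool_pos: [0.5793, 0.0379, 0.0783]
tool_rot: [-3.141, 0.0, 0.804]
contact_force: [-0.1, 0.1, -0.5]
opening: 0.0003
```

```bash
python3 bl.py 12
```

```text
t 26.9 pos [0.5793 0.0379 0.0783] fix [ 64.1 104.6] rot [-3.141  0.     0.804] jawang-fix -0.822 F [-0.1  0.1 -0.5] open 0.0003
[[  3.  -10.7]
 [ 36.   28.6]
 [ 73.8  85.7]]
```

View pics/scene12.png

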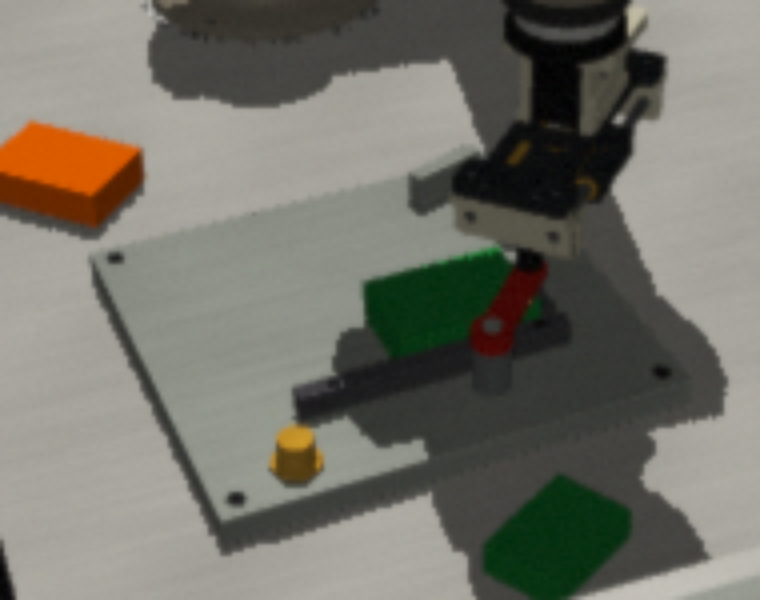

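Request:
{"op": "jog_arm", "data": {"plan": [[[-0.142,-0.031,0,0,0,-0.667,0],[-0.142,-0.031,0,0,0,-0.667,0],[-0.142,-0.031,0,0,0,-0.667,0],[-0.142,-0.031,0,0,0,-0.667,0],[-0.142,-0.031,0,0,0,-0.667,0],[-0.142,-0.031,0,0,0,-0.667,0],[-0.142,-0.031,0,0,0,-0.667,0],[0,0,0,0,0,0,0]]]}}

```text
time: 27.95
tool_pos: [0.5483, -0.0009, 0.0782]
tool_rot: [-3.142, -0.0, 1.503]
contact_force: [-0.4, 0.1, 0.2]
opening: 0.0003
```

```bash
python3 bl.py 13
```

```text
t 27.95 pos [ 0.5483 -0.0009  0.0782] fix [31.  67.6] rot [-3.142 -0.     1.503] jawang-fix -0.123 F [-0.4  0.1  0.2] open 0.0003
[[  3.8 -11.7]
 [ 42.7  23.8]
 [ 74.2  87.3]]
```

View pics/scene13.png

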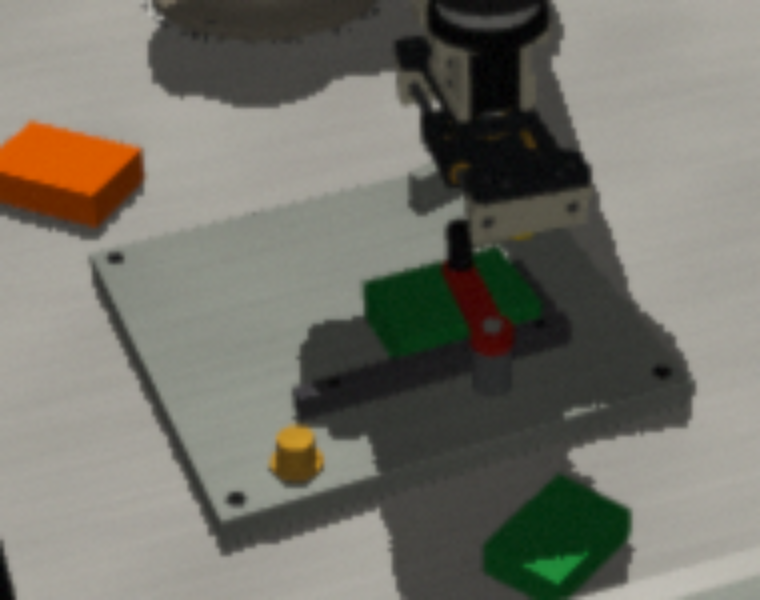

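Request:
{"op": "jog_arm", "data": {"plan": [[[-0.1,-0.02,0,0,0,-0.4,0],[-0.06,-0.01,0,0,0,-0.4,0],[-0.03,0,0,0,0,0,0],[0,0,0,0,0,0,0]]]}}

```text
time: 28.5
tool_pos: [0.5464, -0.0099, 0.0781]
tool_rot: [-3.141, -0.0, 1.624]
contact_force: [-0.4, 0.7, -0.1]
opening: 0.0006
```

Request:
{"op": "jog_arm", "data": {"plan": [[[-0.03,0,0,0,0,0,0],[-0.03,0,0,0,0,0,0],[0,0,0,0,0,0,0]]]}}

```text
time: 28.88
tool_pos: [0.5464, -0.0105, 0.0781]
tool_rot: [-3.141, -0.004, 1.625]
contact_force: [0.1, 12.1, 0.5]
opening: 0.0004
```

```bash
python3 bl.py 14
```

```text
t 28.88 pos [ 0.5464 -0.0105  0.0781] fix [28.6 58.1] rot [-3.141 -0.004  1.625] jawang-fix -0.002 F [ 0.1 12.1  0.5] open 0.0004
[[  4.5 -11.3]
 [ 40.9  24.4]
 [ 74.2  88.4]]
```

The clamp is hard against its limit: 12 N with no movement. I'll back away and check.

Request:
{"op": "jog_arm", "data": {"plan": [[[0.1,0,0,0,0,0,0],[0.4,0,0,0,0,0,0],[0.2,0,-0.7,0,0,0,0],[0,0,-0.8,0,0,0,0],[0,0,-0.8,0,0,0,0],[0.8,0,0,0,0,0,0],[0.8,0,0,0,0,0,0],[0.8,0,0,0,0,0,0],[0.8,0,0,0,0,0,0],[0.8,0,0,0,0,0,0],[0,0,0,0,0,0,0],[0,0,0,0,0,0,0]]]}}

```text
time: 30.42
tool_pos: [0.5334, 0.2217, 0.1931]
tool_rot: [-3.142, 0.0, 1.626]
contact_force: [-0.5, -1.0, 0.3]
opening: 0.0004
```

```bash
python3 top.py 4; python3 bl.py 15;python3 - <<'E'
from h import *
from go import *
from cell import read_camera,camera_info
p,d=read_camera("top"); i=camera_info("top"); K,T=i["mtx"],i["world_to_cam"]; h=hsv(p); P=xyz(d,K,T); f=(P[...,:2]-C)@R*1000
g=(h[...,0]>45)&(h[...,0]<85)&(h[...,1]>100)&(abs(f[...,0])<120)&(abs(f[...,1])<120)&(P[...,2]>.045)
q=f[g]; print(np.percentile(q,[1,50,99],axis=0),len(q))
for lo,hi in((-5,15),(15,25),(60,75),(75,88)):
    s=(q[:,1]>lo)&(q[:,1]<hi); 
    if s.any(): print(lo,hi,q[s,0].max().round(1),q[s,0].min().round(1))
for lo,hi in((0,15),(15,30),(50,65)):
    s=(q[:,0]>lo)&(q[:,0]<hi); print(lo,hi,q[s,1].max().round(1),q[s,1].min().round(1))
E
```

```text
t 30.43 pos [0.5334 0.2217 0.1931] fix [ 28.4 290.7] rot [-3.142  0.     1.626] jawang-fix 0.0 F [-0.5 -1.   0.3] open 0.0004
blank cs fix [[ 3.  86.9]
 [-1.6 -9.9]
 [67.4 -8.1]
 [70.2 88. ]]
(np.float32(0.046840243), array([96.994125, 68.992   , 96.11082 , 67.21189 ], dtype=float32), array([0.44430542, 4.736931  , 1.4709473 , 4.0828094 ], dtype=float32))
knob [29.62994691 40.00843721] ang 1.5706764291133246
t 30.48 pos [0.5336 0.2211 0.1932] fix [ 28.5 290.1] rot [-3.142  0.     1.626] jawang-fix -0.001 F [-0.2  0.9  1. ] open 0.0002
[[  2.9 -10.8]
 [ 40.2  23.9]
 [ 74.   88.1]]
[[ 0.60554917 -8.36924372]
 [30.54495348 27.47112704]
 [69.25179603 87.53900009]] 455
-5 15 69.7 -0.1
15 25 67.4 1.2
60 75 69.7 0.8
75 88 66.0 -0.0
0 15 86.0 -8.3
15 30 88.5 -8.9
50 65 86.4 -8.2
```

View pics/top4.png

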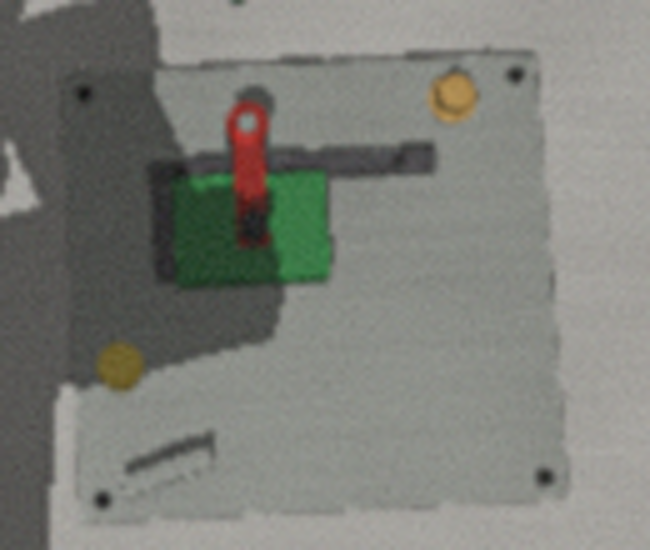

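View pics/scene15.png

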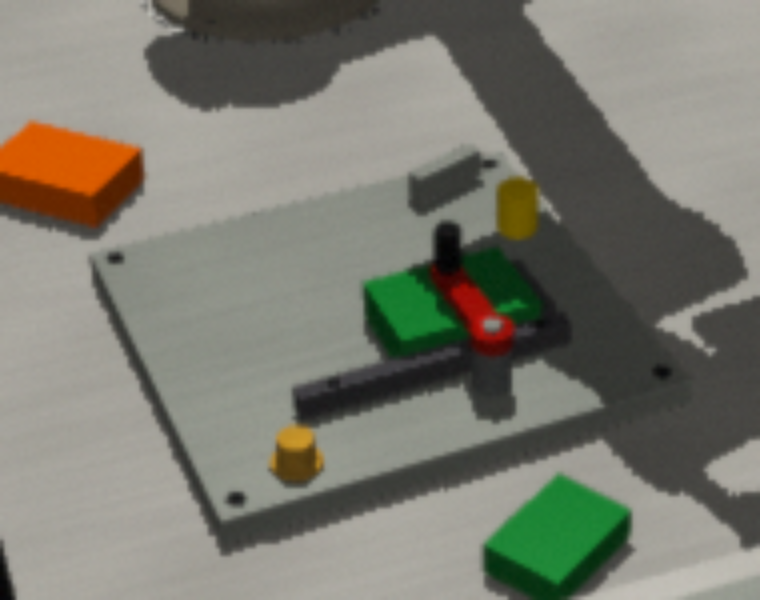

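The top view shows the clamp straight over the blank (knob (253,225), measured angle 1.571). The blank is against the fence and the stop, and the setter, nut, parallel and spare blocks are unmoved.

```bash
python3 -c "
from cell import ticket
print(ticket.hand_in())"
```

```text
the job is handed in; nothing more can be done
None
```

I pushed the green blank up against the fence and the end stop, then swung the red clamp over it to its limit. The job was handed in at about 30.5 s with the robot clear of everything; the hand-in gives no verdict.

- **Blank:** I pushed it square against the fence, then along to the end stop, then nudged it once more each way. Each nudge stopped where the first push had, with contact forces of 5 to 16 N. The last views show no gap at the fence or the stop, and the blank lying at about x 0–70 and y −10 to 88 mm in the fixture's frame.
- **Clamp:** I pushed the knob round until it stopped moving at 12 N. The measured angle is 1.5707 rad against a limit of 1.571.
- **Other things:** the setter, nut, parallel, orange block and spare green block look unmoved in the last pictures. I did not re-measure them or check the other things on the table.

**Checks that disagreed:**
- **Stop end:** the blank's outline there reads 1.5 to 2 mm short of 90 mm. The scene camera reads the stop face itself about 2 mm short, and the top-camera outlines come out a few mm small.
- **Finger offset:** the finger-to-face distance came out about 2 mm larger in the push to the stop than in the push to the fence. I put this down to calibration, because the blank would not move any further.
- **Yaw:** the last outline fit gave the blank a yaw 0.009 rad off the fixture's, which is within pixel noise.

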